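# Open the kiln's pilot gas and hold the key switch over

### The arm

A 6-joint arm with a two-finger parallel gripper is mounted at the origin on a cart in front of the work surface, level with it; the furniture and walls round the work are solid. World frame = base frame: x ahead of the robot, y to its left, z up, the work surface at z = 0. Lengths are in m, angles in rad, forces in N, time in s.
With the tool pointing down it reaches from about 0.275 to 1 m from the base axis. Payload 8.4 kg.
Tool frame: the origin (TCP) lies midway between the tips of the shut fingers; the grasp point (between the pads) lies 19 mm behind it; z points along the fingers, y is the line along which they close (so a half turn about z gives the same grasp; the last joint's range is limited). The gripper opens to 85 mm and grips with 20 to 120 N. Pads are 22 mm wide; open, the fingers measure 114 mm over their backs; the gripper's body (76 mm by 85 mm) begins 54 mm behind the grasp point. The pads swing forward as they close: fully open they stand 13 mm farther back than shut.
Start: joints at [1.103, 0.353, 1.633, -0, 1.155, -0.002], TCP at [0.281, 0.558, 0.231] pointing down, gripper open.
Joint ranges: [-2.63, 2.63], [-0.92, 2.1], [0.06, 2.66], [-1.3, 4.44], [0, 2.69], [-3.02, 3.02]. Speed limits (rad/s): [2.22, 2.22, 2.79, 3.14, 3.14, 3.14].

### API

Orientations are given as a unit quaternion [x, y, z, w].
In Python, from workcell import bot, claw, kinematics, optics, ticket, spotter gives the robot as it stands. Calls block until the motion is done:
- bot.reach(position, orientation): joint-space move of the TCP to a pose.
- bot.servo_line(position, ori=None, velocity=0.15): straight line of the TCP; ori=None keeps the orientation; velocity is the mean speed in m/s.
- bot.goto_joints(angles): joint-space move.
- claw.move_gripper(opening, strength=None): finger opening in m; strength is the grip in N (None keeps the last); returns when the fingers have stopped.
- bot.dwell(seconds).
- kinematics.solve_ik(position, orientation): joint angles nearest the present ones, or None.
- optics.read_camera(name): name is "scene" or "top" or "wrist"; returns a dict with "frame" (480x640x3 uint8, red, green, blue), "intrinsics" (3x3 intrinsics, pixels), "view" (4x4, takes a point from world to camera coordinates). Camera axes: x right, y down, z forward; pixel columns grow to the right and rows downward; lengths in m; the calibration is good to about 2 mm. A picture is of the moment at which its call begins. There is no depth.
A pose or a line that the arm cannot do raises bot.IKError and nothing moves.
- ticket.hand_in(): hands the job in; it is judged then, once.
Trained networks look in a picture, given as the dict that the camera call returned (one of the last four; its "shot" number tells which), for a name from the list of things; names that differ only in an ending like _2 or _b are one class to them, and where a whole thing is asked for, a point or a joint stands for the part that bears it (a point fixed in the world has none). Each returns a list of dicts, best first, with "score" (0 to 1); they miss things now and then, are a little off and sometimes report something else, mostly with a low value. They report only what shows in the picture. A call takes as long as a camera call.
- spotter.silhouettes(picture, thing): "mask" (480x640 bool, what is visible of it) and "uv" ([column, row] in pixels, amid what is visible of it).
Readings, each from a call of its own:
- bot.read_time_s(): time.
- bot.read_joint_pos(): joint angles.
- bot.read_joint_vel(): joint speeds.
- bot.read_joint_efforts(): joint torques, N m.
- bot.read_position(): TCP position.
- bot.read_orientation(): TCP orientation.
- bot.read_wrist_force(): force on the tool from outside, world axes, zero at the start.
- bot.read_ft_torque(): the same for the moment, N m.
- bot.read_gripper_width(): finger opening in m.
- bot.read_grip_force(): force on a finger pad.
Only numpy, scipy, OpenCV 4.12 (cv2) and the standard library are available. Lean on these libraries where they do the work, as an engineer would, in place of code of your own. Each camera call takes 0.05 s, during which the arm holds its last target. There are 200 camera calls.

### The job

Light-up at the kiln's control station: first swing the lever of the brass gas valve a quarter turn, anticlockwise from above, until it is fully open, in line with the pipe. Then take the key with the round ring bow out of the wooden key block, push it fully home in the key switch on top of the upright grey box (its pins are sticky, so press steadily and wiggle it if it jams) and turn it a quarter turn clockwise to its stop. The switch springs back when let go, so finish while still gripping the key and holding it turned against the stop, with the valve left open; leave the T-handled key in its block and do not disturb the small cream pot beside the station or the small speckled pot on the right.

Things in the scene. Friction and masses are not known exactly. Their poses are not given: they have to be found in the camera images.
- station: Control station, fixed: steel base plate, upright grey box (90 x 100 mm, top 185 mm above the table) and, left of it, a steel gas pipe with a brass ball valve. Origin on the table under the keyhole; +x away from the robot, +y left at yaw 0. Box centre x 0, y 0. Pipe (21 thick) along y at x 0, z 160 from the box (y +50) to y +162, then down to the table; valve nuts up to 180 high.
- keyway (a point): Keyhole centre in the top face (191 mm above the table) of the square steel plate on the box; axes as the station's. Slot 21 (along x) x 8.5 mm through 6 mm of plate, bevelled 1.5; below it the turning plug's slot, 20.4 x 7.5. Key goes straight down, bit along x, either way round. It cannot turn until within 2 mm of home (collar on plate); turned, it cannot be pulled out.
- plug_seat (a point): Where the key's tip stands when home: 24 mm below point keyway; turns with the plug. Two sticky spring pins in the plug, 11 to 17 mm below the plate's face, press on the bit's flat sides: pushing the key home takes some 5 to 10 N, more if crooked; rocking it a few degrees about z helps. Screw heads near the plate's corners stand 2.5 mm proud.
- key_switch (a joint): Angle of the switch's plug, rad: 0 = rest, slots in line; grows clockwise seen from above to the stop at 1.50 (a quarter turn), about the vertical line through point keyway. A spring drives it back to 0: about 0.1 N m is needed at first, 0.22 N m at the stop.
- valve (a joint): Angle of the gas valve's lever, rad: 0 = shut (lever points along the station's +x, across the pipe, away from the robot), 1.571 = fully open, at the stop (points along +y, in line with the pipe, away from the box). Grows anticlockwise seen from above. Starts at 0 to 0.3. It stays where it is left; turning takes 0.3 N m, about 4 N at the grip.
- valve_axis (a point): Point on the lever's vertical turning axis, at x 0, y +105 mm, z 203 mm in the station's frame; axes as the station's.
- lever_grip (a point): Middle of the lever's black sleeve, 70 mm from the turning axis, 203 mm above the table. Sleeve 54 long, 18 wide, 11 mm high; x of this frame points along the lever away from the axis, z up. Nothing stands higher than 184 mm under or beside the sleeve, shut or open.
- key_block: Tall wooden key block, fixed, 46 x 126 mm, 112 high; a key stands upright in each of its two slots, at y -35 and y +35 mm on its middle line, bits along x. Origin in the middle of its underside; y along the block.
- ring_key: The key to use, steel, 0.1 to 0.17 kg, bit down in either slot of the block. Origin at the bit's tip (88 mm above the table), z up, x along the width of bit and bow, y across. Upwards from the tip: bit 18 x 5.5 mm, 16 high, its lowest 6 tapered to 12 x 1.6; shank 7 thick; collar 22 across, 24 to 29 above the tip (now on the block's top); stem 14 x 9; bow to 71.
- bow (a point): Centre of the ring key's flat round bow, 53 mm above the tip: 36 mm across, 9 mm thick (along the key's y), with a 12 mm hole. The place to grip it, from above, fingers closing along y on the flat faces. The other key stands 70 mm off, along y.
- t_key: The other key, to be left alone: same collar and foot height, but a T-shaped round handle bar (11 mm thick, 59 long along x, 60 mm above the tip) and a bit 7.6 mm thick that does not fit the switch. Origin and axes as the ring key's.
- sand_pot: Bystander: small speckled sand-coloured pot, 67 mm wide, 72 high, on the right; it and the key block stand in either of two places. Origin in the middle of its underside.
- cream_pot: Bystander: small plain cream pot, round belly and narrow neck, 74 mm wide, 77 high, left of the station. Origin in the middle of its underside.

How it is judged:
On the way, in this order (a step that is already met when the one before it is completed fails the run):
1. the gas valve is fully open (value of joint valve above 1.4 rad), for 0.2 s.
2. the ring key is fully home in the key switch, valve open (z of ring_key in the frame of keyway below -0.0215 m and horizontal distance between ring_key and keyway below 0.005 m and angle between ring_key's own z axis and vertical below 0.12 rad and value of joint valve above 1.4 rad), for 0.2 s.
3. the key is turned to its stop (all of step 2 and value of joint key_switch above 1.35 rad), for 0.2 s.
At the end, for the whole second after the job is handed in: Valve open (over 1.4 of 1.571 rad); ring key home (tip over 21.5 of 24 mm below the face, within 5 mm of the keyhole axis, upright within 0.12 rad), gripped by the fingers (over 3 N) and held turned (switch over 1.35 of 1.50 rad, still) through the last second (all of step 3 and contact force between the fingers and ring_key above 3 N and velocity of joint key_switch between -0.1 and 0.1 rad/s); the arm keeps its last pose, push and grip.
It fails at once if the T-handled key is taken out or pushed about (over 15 mm) (distance of t_key from where it was at the start of the episode above 0.015 m).
It fails at once if the small cream or speckled pot is disturbed (moved over 25 mm) (distance of any of sand_pot, cream_pot from where it was at the start of the episode above 0.025 m).
It also fails if it takes over 66 s, if anything falls off the work surface, if the arm or the gripper's body presses on something with over 40 N, if the wrist force passes 120 N, or if a joint passes its speed limit or range.

## Working session

There is one attempt and no reset: what is moved stays moved. The work goes in short steps, each a Python script; the robot and the scene stay as the last script left them, time stands still between calls to the robot, and variables do not carry over. Pictures are saved under pics/ and viewed, at most 10 in all, crops included, and the job is handed in when it is done.

```bash
mkdir -p pics; ls
cat > s0.py <<'E'
import numpy as np, cv2
from workcell import bot, claw, kinematics, optics, ticket, spotter
np.set_printoptions(precision=4,suppress=True)
ims=[]
for c in ["scene","top"]:
    p=optics.read_camera(c); ims.append(p["frame"])
    print(c,p["intrinsics"].tolist(),p["view"].round(4).tolist())
    for n in ["station","key_block","ring_key","t_key","sand_pot","cream_pot","valve"]:
        try:
            r=spotter.silhouettes(p,n)
            print(n,[(round(d["score"],2),np.round(d["uv"]).tolist(),int(d["mask"].sum())) for d in r[:3]])
        except Exception as e: print(n,e)
    cv2.imwrite(f"pics/{c}0.png",p["frame"][:,:,::-1])
print(bot.read_time_s(),bot.read_orientation(),bot.read_joint_pos())
E
python3 s0.py
```

```text
pics
workcell.py
scene [[487.8453488703167, 0.0, 318.54019709798], [0.0, 487.8453488703167, 227.75150998236677], [0.0, 0.0, 1.0]] [[-0.653, -0.757, -0.0225, 0.4143], [-0.3193, 0.3022, -0.8982, 0.2404], [0.6867, -0.5793, -0.439, 1.0462], [0.0, 0.0, 0.0, 1.0]]
station [(0.84, [318.0, 267.0], 6989)]
key_block [(0.64, [364.0, 206.0], 1176)]
ring_key [(0.56, [374.0, 180.0], 95)]
t_key [(0.57, [355.0, 182.0], 119)]
sand_pot []
cream_pot [(0.96, [215.0, 307.0], 794)]
valve [(0.63, [280.0, 224.0], 263), (0.27, [423.0, 239.0], 127)]
top [[510.5464630402511, 0.0, 322.4202978500642], [0.0, 510.5464630402511, 248.08015619759746], [0.0, 0.0, 1.0]] [[-0.0296, -0.9995, -0.0054, 0.1035], [-0.9969, 0.0299, -0.0727, 0.5156], [0.0728, 0.0032, -0.9973, 1.2879], [0.0, 0.0, 0.0, 1.0]]
station [(0.91, [270.0, 293.0], 4009)]
key_block [(0.56, [434.0, 196.0], 1187)]
ring_key []
t_key [(0.58, [425.0, 192.0], 157), (0.18, [431.0, 289.0], 542)]
sand_pot [(0.87, [431.0, 288.0], 556)]
cream_pot [(0.72, [187.0, 266.0], 660)]
valve [(0.87, [243.0, 271.0], 365)]
0.8 [0.2308 0.973  0.     0.    ] [ 1.1026  0.353   1.6334 -0.      1.1552 -0.0024]
```

View pics/scene0.png

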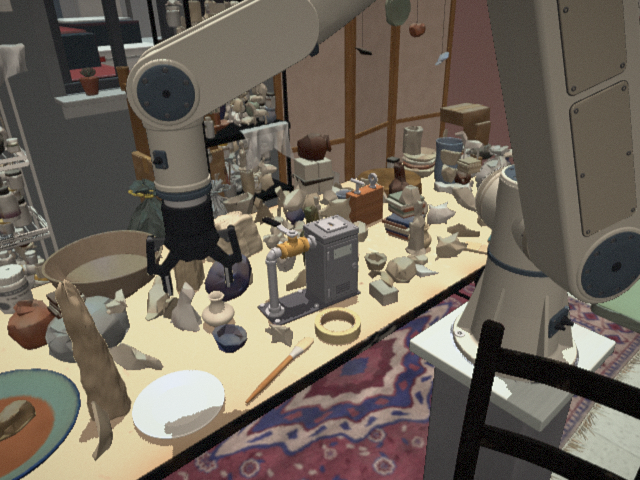

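View pics/top0.png

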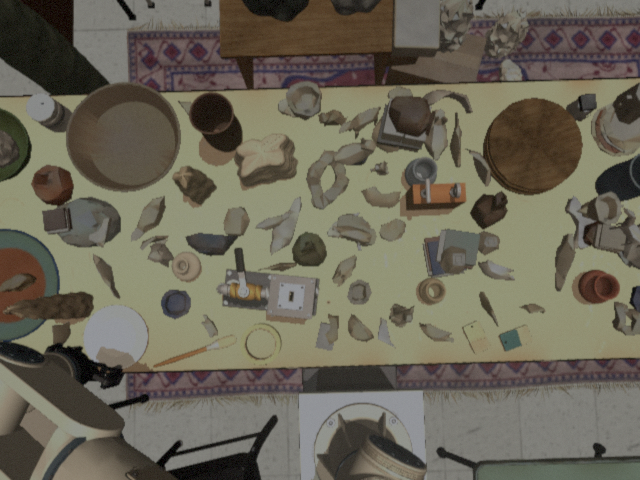

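The scene view shows the grey box at about (333,260) with the valve at (290,245), and the key block at (365,205). In the top view the keyhole plate is at (291,296) and the lever runs from (240,290) up to (239,250). The block is at (438,195), with the T-key at (425,190) and the ring key on the right at about (455,192).

```bash
cat > h.py <<'E'
import numpy as np, cv2
from workcell import bot, claw, kinematics, optics, ticket, spotter
from scipy.spatial.transform import Rotation as R
np.set_printoptions(precision=4,suppress=True)
def bp(p,uv,z):
    """pixel -> world point at height z"""
    V=p["view"];d=V[:3,:3].T@np.linalg.inv(p["intrinsics"])@[uv[0],uv[1],1]
    c=-V[:3,:3].T@V[:3,3]
    return c+d*(z-c[2])/d[2]
def proj(p,X):
    q=p["intrinsics"]@(p["view"][:3,:3]@np.asarray(X)+p["view"][:3,3]); return q[:2]/q[2]
def down(a):
    """tool down, finger-closing axis (y) at world angle a; x axis at a+90"""
    y=np.array([np.cos(a),np.sin(a),0]);z=np.array([0,0,-1.])
    return R.from_matrix(np.c_[np.cross(y,z),y,z]).as_quat()
def snap(name,f):
    p=optics.read_camera(name); cv2.imwrite(f"pics/{f}.png",p["frame"][:,:,::-1]); return p
E
python3 - <<'E'
from h import *
p=optics.read_camera("top")
for n,uv,z in [("hole",(291,296),.191),("axis",(240,291),.205),("levertip",(239,250),.203),("tkey",(425,190),.148),("ring",(455,190),.141),("block",(438,195),.112),("sand",(431,290),.05),("cream",(187,266),.05)]:
    print(n,bp(p,uv,z))
w=optics.read_camera("wrist"); V=w["view"]
Rt=R.from_quat(bot.read_orientation()).as_matrix()
print("K",w["intrinsics"].tolist(),"cam in tool",Rt.T@(-V[:3,:3].T@V[:3,3]-bot.read_position()),"\n",V[:3,:3]@Rt)
E
```

```text
hole [0.4019 0.16   0.191 ]
axis [0.4163 0.2701 0.205 ]
levertip [0.5062 0.271  0.203 ]
tkey [ 0.6371 -0.1546  0.148 ]
ring [ 0.6362 -0.226   0.141 ]
block [ 0.6306 -0.1924  0.112 ]
sand [ 0.4038 -0.1782  0.05  ]
cream [0.4815 0.4272 0.05  ]
K [[364.45882988341174, 0.0, 316.7961556546909], [0.0, 364.45882988341174, 234.18447752759892], [0.0, 0.0, 1.0]] cam in tool [ 0.0796  0.0003 -0.1427] 
 [[ 0.0006  1.     -0.0003]
 [-0.9514  0.0004 -0.3079]
 [-0.3079  0.0004  0.9514]]
```

Run:
```python
from h import *
def go(P,a): bot.reach(P,down(a))
go([0.43,0.22,0.36],np.pi/2); p=snap("wrist","w_st")
print(p["view"].tolist(),bot.read_joint_pos())
for n in ["valve","lever_grip"]:
    for d in spotter.silhouettes(p,n)[:2]: print(n,d["score"],d["uv"],d["mask"].sum())
go([0.6,-0.19,0.36],np.pi/2); p=snap("wrist","w_bl")
print(p["view"].tolist(),bot.read_joint_pos())
for n in ["ring_key","t_key","key_block"]:
    for d in spotter.silhouettes(p,n)[:2]:
        print(n,d["score"],d["uv"],d["mask"].sum(),cv2.minAreaRect(np.argwhere(d["mask"])[:,::-1].astype(np.float32)))
print(bot.read_time_s())
```

```text
[[-0.0006037088659995657, 0.9999997331569725, 0.0004113655197986342, -0.22106154525291905], [0.9514836942578567, 0.0004478425664105685, 0.3076988446492098, -0.48821507982190687], [0.30769857831492803, 0.0005771681050408573, -0.9514837107275943, 0.3700822325005012], [0.0, 0.0, 0.0, 1.0]] [ 0.471   0.0209  1.7586  0.0003  1.3626 -1.1003]
valve 0.64 [366.9, 241.3] 2378
lever_grip 0.81 [370.7, 240.8] 2419
lever_grip 0.33 [290.7, 174.5] 23045
[[-0.0015698263137003386, 0.9999985271396145, 0.0006938039692685669, 0.18891302518916572], [0.9513264431519969, 0.0012796010299932494, 0.30818235053451104, -0.6500240492288196], [0.3081810088326615, 0.001143826825616087, -0.9513270507323323, 0.3180953388339507], [0.0, 0.0, 0.0, 1.0]] [-0.3073  0.2691  1.4664  0.0003  1.4059 -1.8795]
ring_key 0.64 [273.4, 228.7] 494 ((277.0, 232.0), (34.0, 18.0), 90.0)
t_key 0.8 [341.1, 233.5] 607 ((340.0, 233.5), (53.0, 16.0), 90.0)
key_block 0.63 [310.4, 209.9] 5364 ((309.0, 214.0), (58.0, 114.0), 90.0)
4.3417
```

View pics/w_st.png

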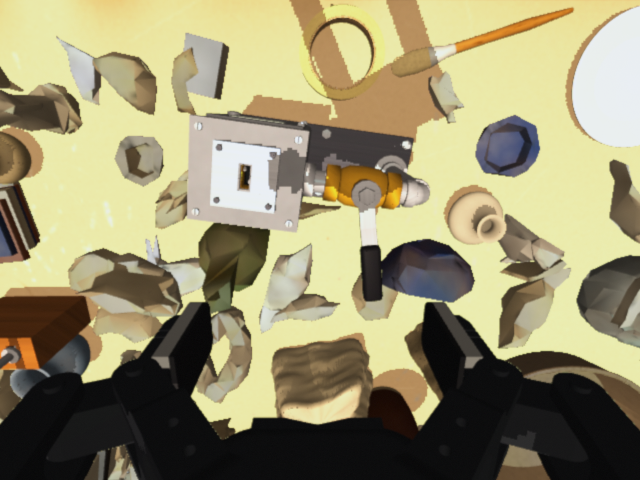

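View pics/w_bl.png

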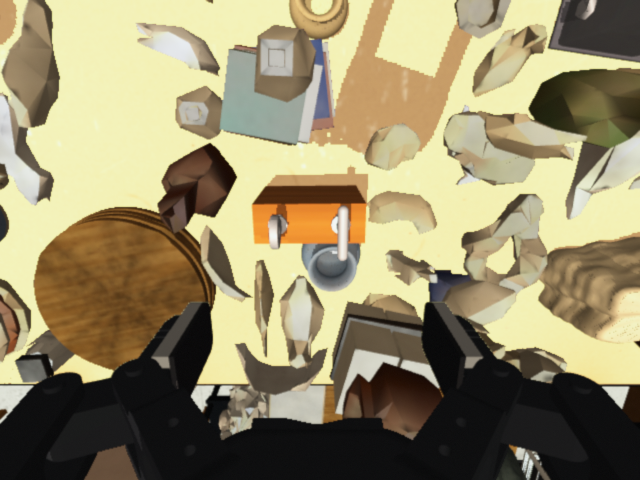

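The station view shows the slot at (245,177), the white plate spanning (210–281, 140–213), the valve axis at (367,192) and the lever pointing down to (372,298). The block view shows the orange top face spanning (253–365, 204–243), the ring key at (275,232) and the T-key at (342,233).

Run:
```python
from h import *
import numpy as np
K=[[364.45882988341174,0,316.7961556546909],[0,364.45882988341174,234.18447752759892],[0,0,1]]
V1=[[-0.0006037088659995657,0.9999997331569725,0.0004113655197986342,-0.22106154525291905],[0.9514836942578567,0.0004478425664105685,0.3076988446492098,-0.48821507982190687],[0.30769857831492803,0.0005771681050408573,-0.9514837107275943,0.3700822325005012],[0,0,0,1]]
V2=[[-0.0015698263137003386,0.9999985271396145,0.0006938039692685669,0.18891302518916572],[0.9513264431519969,0.0012796010299932494,0.30818235053451104,-0.6500240492288196],[0.3081810088326615,0.001143826825616087,-0.9513270507323323,0.3180953388339507],[0,0,0,1]]
p1=dict(view=np.array(V1),intrinsics=np.array(K));p2=dict(view=np.array(V2),intrinsics=np.array(K))
im=cv2.imread("pics/w_st.png");g=im.min(2)
m=np.zeros_like(g);m[130:222,200:292]=(g[130:222,200:292]>200)
n,l,st,c=cv2.connectedComponentsWithStats(m);i=1+np.argmax(st[1:,4])
cs,_=cv2.findContours((l==i).astype(np.uint8),0,1)
r=cv2.minAreaRect(max(cs,key=len)); bx=np.array([bp(p1,q,.191) for q in cv2.boxPoints(r)])
print("plate",r,bx[:,:2],"ctr",bx.mean(0),"sides",np.linalg.norm(np.diff(bx,axis=0),axis=1))
for q in np.diff(bx,axis=0): print(np.degrees(np.arctan2(q[1],q[0])))
tc=np.array([bp(p1,q,.185) for q in [(190,115),(309,126),(299,231),(188,219)]]);print("boxtop",tc[:,:2],tc.mean(0),np.linalg.norm(np.diff(tc,axis=0),axis=1))
print("slot",bp(p1,(245,177),.19))
ax=bp(p1,(367,192),.205); gr=bp(p1,(371,271),.208); tip=bp(p1,(372.5,299),.203)
print("axis",ax,"grip",gr,"tip",tip,np.linalg.norm(gr-ax),np.linalg.norm(tip-ax))
bt=np.array([bp(p2,q,.112) for q in [(253,204),(365,204),(365,243),(253,243)]]);print("block",bt[:,:2],bt.mean(0))
print("bow centre guess", bp(p2,(275,217),.159),bp(p2,(275,247),.123+.0), "T",bp(p2,(343,208),.153),bp(p2,(343,259),.153))
im=np.hstack([cv2.resize(cv2.imread("pics/w_st.png")[100:240,180:320],(400,400),interpolation=2),cv2.resize(cv2.imread("pics/w_bl.png")[160:280,250:370],(400,400),interpolation=2)])
cv2.imwrite("pics/crop.png",im)
```

```text
plate ((242.56922912597656, 176.4461669921875), (69.4594497680664, 65.49034118652344), 7.125016689300537) [[0.4241 0.1226]
 [0.369  0.1345]
 [0.3759 0.1914]
 [0.4319 0.1826]] ctr [0.4002 0.1578 0.191 ] sides [0.0564 0.0573 0.0566]
167.77912151474695
83.04746342116373
-8.951788273530134
boxtop [[0.3495 0.1162]
 [0.3582 0.2147]
 [0.4501 0.205 ]
 [0.4388 0.1049]] [0.3992 0.1602 0.185 ] [0.0988 0.0924 0.1007]
slot [0.4001 0.1597 0.19  ]
axis [0.41   0.2627 0.205 ] grip [0.4797 0.2688 0.208 ] tip [0.5097 0.2723 0.203 ] 0.0699818785680326 0.10019601764965132
block [[ 0.6125 -0.2581]
 [ 0.6123 -0.1351]
 [ 0.6577 -0.1332]
 [ 0.6579 -0.2604]] [ 0.6351 -0.1967  0.112 ]
bow centre guess [ 0.6144 -0.2289  0.159 ] [ 0.6587 -0.2343  0.123 ] T [ 0.6068 -0.1622  0.153 ] [ 0.6608 -0.1609  0.153 ]
```

View pics/crop.png

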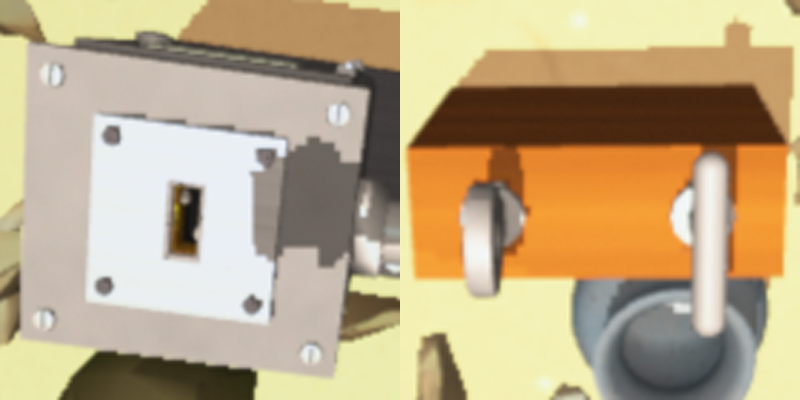

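```bash
cat >> h.py <<'E'
KW=np.array([.400,.160]); YAW=np.radians(-5.8)
def st(x,y): c,s=np.cos(YAW),np.sin(YAW); return KW+[c*x-s*y,s*x+c*y]
AX=(st(0,.105)+[.410,.2627])/2
E
python3 - <<'E'
from h import *
print("AX",AX,st(0,.105))
def pose(q,z):  # q: valve angle
    f=YAW+q; return [*(AX+.072*np.array([np.cos(f),np.sin(f)])),z],down(f-np.pi/2)
P,o=pose(.19,.30); bot.reach(P,o); claw.move_gripper(.045,30)
P,o=pose(.19,.194); bot.servo_line(P,o,.12)
print(bot.read_wrist_force()); claw.move_gripper(.024); print("w",bot.read_gripper_width(),bot.read_wrist_force())
for q in np.linspace(.19,1.61,10)[1:]:
    P,o=pose(q,.194); bot.servo_line(P,o,.08); print(round(q,2),bot.read_wrist_force(),bot.read_ft_torque()[2])
bot.dwell(.2); print(bot.read_wrist_force(),bot.read_gripper_width(),bot.read_time_s())
E
```

```text
AX [0.4103 0.2636] [0.4106 0.2645]
[-0.7137 -0.4781 -0.3579]
w 0.023801773022326313 [-0.6849 -0.5115 -0.2772]
0.35 [ 0.048   0.7363 -0.206 ] 0.0052475226975426965
0.51 [0.2727 0.341  0.4581] 0.04491280381751313
0.66 [ 0.4555 -0.0077 -0.5818] 0.0003724753629521379
0.82 [ 1.1482 -0.2128 -0.2078] 0.00796522807392555
0.98 [-0.4222  0.8487  0.5275] -0.029023413847047826
1.14 [-0.0394 -0.1543 -0.0608] 0.008203973946471292
1.29 [0.2487 0.7486 0.0595] -0.03540129048550521
1.45 [ 0.0702 -0.6612  0.151 ] 0.024986806671990547
1.61 [ 27.2262 -10.7295  -9.3578] -0.35884170379527713
[ 25.1473 -10.7222  -9.4677] 0.024011861302412677 12.3917
```

Run:
```python
from h import *
f=YAW+1.55; P=[*(AX+.072*np.array([np.cos(f),np.sin(f)])),.194]
bot.servo_line(P,down(f-np.pi/2),.05); print(bot.read_wrist_force())
claw.move_gripper(.04); P[2]=.33; bot.servo_line(P,None,.2)
claw.move_gripper(.06)
bot.reach([.635,-.2317,.30],down(np.pi/2))
p=snap("top","top1")
im=np.hstack([cv2.resize(p["frame"][250:330,210:330,::-1],(480,320),interpolation=2)]);cv2.imwrite("pics/top1c.png",im)
w=optics.read_camera("wrist");cv2.imwrite("pics/w2c.png",w["frame"][:,:,::-1])
d=spotter.silhouettes(w,"ring_key")[:1]
for e in d:
    ys,xs=np.nonzero(e["mask"]);print(e["score"],e["uv"],xs.min(),xs.max(),ys.min(),ys.max())
for z in (.123,.141,.159): print(proj(w,[.635,-.2317,z]))
print(bot.read_position(),bot.read_time_s())
```

```text
[ 8.3996 -2.7957 -2.2999]
0.6 [314.0, 209.0] 304 326 193 234
[315.1998 208.4998]
[315.1206 213.5781]
[315.0322 219.2473]
[ 0.6352 -0.2311  0.3001] 16.5667
```

View pics/top1c.png

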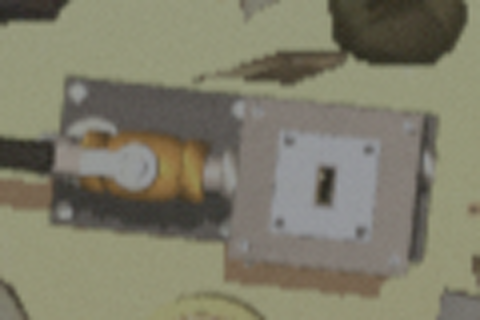

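View pics/w2c.png

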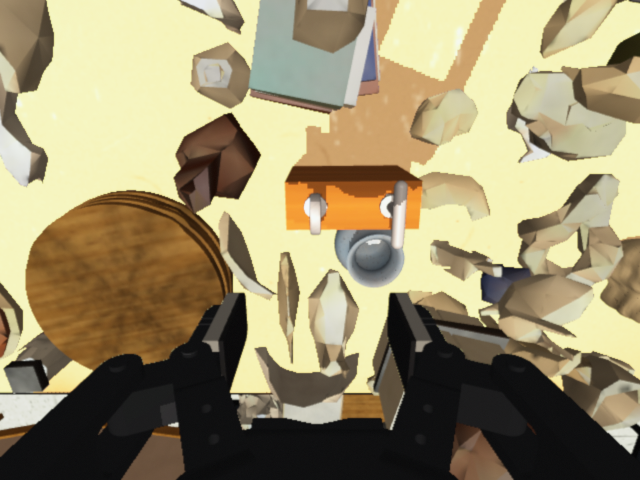

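The top crop shows the lever in line with the pipe, so the valve is open. In the wrist view the ring key sits at column 315, which matches the projected value.

Run:
```python
from h import *
claw.move_gripper(.04,100)
bot.servo_line([.635,-.2317,.122],None,.12); print(bot.read_wrist_force())
claw.move_gripper(0,100); print("w",bot.read_gripper_width(),bot.read_grip_force(),bot.read_wrist_force())
bot.servo_line([.635,-.2317,.20],None,.1); print(bot.read_wrist_force(),bot.read_gripper_width())
bot.servo_line([.635,-.2317,.31],None,.2)
bot.reach([*KW,.31],down(np.pi/2+YAW)); bot.dwell(.2)
w=snap("wrist","w3")
cv2.imwrite("pics/w3c.png",cv2.resize(w["frame"][130:330,210:430,::-1],(770,700),interpolation=2))
print(bot.read_wrist_force(),bot.read_gripper_width(),bot.read_position(),bot.read_time_s())
for n,X in [("hole",[*KW,.191]),("tip",[*KW,.31-.034]),("bowtop",[*KW,.31-.034+.071])]: print(n,proj(w,X))
print([(d["score"],d["uv"]) for d in spotter.silhouettes(w,"ring_key")[:2]])
```

```text
[-0.2543  1.3126 -0.5859]
w 0.00765753975533125 97.48119700257554 [-0.2927  1.0029  5.35  ]
[-0.1811 -1.0841 -0.473 ] 0.007736408633343617
[ 0.1394 -0.2042 -0.6935] 0.00792141987913365 [0.4004 0.1597 0.3099] 22.4833
hole [316.3784 226.9092]
tip [316.2264 273.443 ]
bowtop [315.9486 358.539 ]
[(0.68, [315.4, 316.7])]
```

View pics/w3c.png

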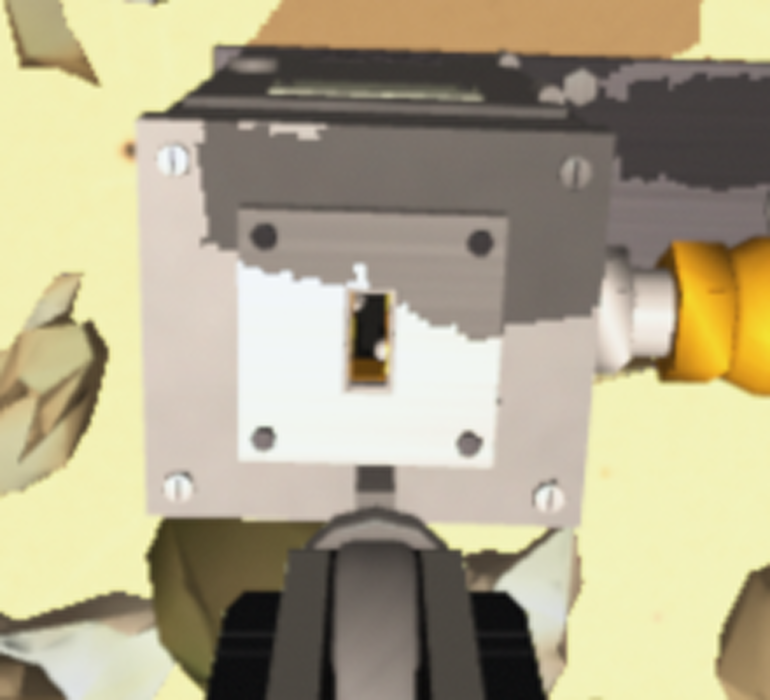

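The slot shows at full-image (316.0,227.1) and the calibration predicts (316.4,226.9), so position is good. The plate looks about 1.5° more clockwise than the tool, so I'll correct the yaw to -7.3° and insert with wiggling.

```bash
sed -i 's/radians(-5.8)/radians(-7.3)/' h.py
python3 - <<'E'
from h import *
A=np.pi/2+YAW
bot.servo_line([*KW,.229],down(A),.1); print(bot.read_wrist_force(),bot.read_position())
z=.229; wig=0
while z>.199:
    z-=.002; bot.servo_line([*KW,z],down(A),.03)
    F=bot.read_wrist_force(); P=bot.read_position()
    print(round(z,4),P,F,bot.read_ft_torque())
    if F[2]>25 or np.hypot(F[0],F[1])>20: break
    if F[2]>7:
        for s in (3,-3,0): bot.servo_line([*KW,z],down(A+np.radians(s)),.03)
        print("  wiggled",bot.read_position()[2],bot.read_wrist_force()); 
print(bot.read_gripper_width(),bot.read_time_s())
E
```

```text
[ 0.9284  0.1052 -0.674 ] [0.4004 0.1602 0.2295]
0.227 [0.4001 0.1601 0.2273] [-0.0836  0.2178 -1.6504] [-0.016  -0.0031  0.0106]
0.225 [0.3999 0.16   0.2249] [-0.326  -0.4672 -1.7861] [-0.0257 -0.0132  0.0394]
0.223 [0.3999 0.16   0.2228] [ 0.1564 -0.3571 -1.15  ] [ 0.0228 -0.0877 -0.0652]
0.221 [0.3999 0.16   0.2208] [-0.0805  0.4485 -1.3467] [ 0.0396 -0.0413 -0.0195]
0.219 [0.3999 0.1599 0.2189] [-0.3581  0.1704 -1.8888] [-0.0484  0.0462 -0.013 ]
0.217 [0.3999 0.1599 0.2168] [-0.7313 -0.1536 -1.4355] [-0.1194  0.0733  0.0129]
0.215 [0.3998 0.1596 0.2148] [-0.9005 -2.5041 -1.6622] [-0.6826  0.0326 -0.0055]
0.213 [0.3999 0.1593 0.2128] [-0.061  -6.4993 -0.707 ] [-1.1982 -0.0071 -0.0498]
0.211 [0.3995 0.1589 0.2104] [ 0.3174 -7.862  -3.7019] [-1.5447 -0.0557  0.0063]
0.209 [0.3994 0.1588 0.2085] [-0.526  -8.6377 -1.3354] [-1.5998  0.1384 -0.0349]
0.207 [0.3995 0.159  0.2064] [ 1.3742 -6.0398 -3.5531] [-1.3154 -0.0786 -0.0221]
0.205 [0.3997 0.1593 0.2045] [ 0.8111 -4.4454 -3.984 ] [-1.0094 -0.1417 -0.0497]
0.203 [0.3999 0.1595 0.2026] [ 0.7214 -4.3821 -3.6642] [-0.9302 -0.1906 -0.09  ]
0.201 [0.4002 0.1595 0.2015] [-1.1092 -6.7429  9.4716] [-1.2383  0.3845 -0.0712]
  wiggled 0.20154525933458833 [-1.4908 -7.3873  8.9623]
0.199 [0.4003 0.1594 0.2014] [-9.7071 -9.9389 34.6606] [-1.9457  1.8177  0.0111]
0.0077429493116353216 28.0
```

Run:
```python
from h import *
A=np.pi/2+YAW; C=[.4,.1592,.200]
claw.move_gripper(0,120); bot.servo_line(C,down(A),.03); print(bot.read_position(),bot.read_wrist_force(),bot.read_ft_torque())
for t in list(np.arange(.1,1.5,.1))+[1.5,1.54]:
    bot.servo_line(C,down(A-t),.03)
    F=bot.read_wrist_force();T=bot.read_ft_torque();o=R.from_quat(bot.read_orientation()).as_matrix()[:,1]
    print(round(t,2),round(A-np.arctan2(o[1],o[0]),3),bot.read_position(),F,T,round(bot.read_time_s(),2))
    if abs(T[2])>1.5 or abs(F[2])>60 : break
bot.dwell(.3); print(bot.read_wrist_force(),bot.read_ft_torque(),bot.read_grip_force(),bot.read_joint_pos())
w=snap("wrist","w4"); t=snap("top","t4")
cv2.imwrite("pics/w4c.png",np.hstack([cv2.resize(w["frame"][150:390,200:440,::-1],(400,400)),cv2.resize(t["frame"][250:330,240:320,::-1],(400,400))]))
```

```text
[0.4003 0.1592 0.2015] [-7.0231 -6.2826 19.8542] [-0.9933  1.0385 -0.0339]
0.1 0.101 [0.4004 0.1591 0.2015] [-5.6685 -6.592  20.0058] [-1.1195  1.0587 -0.0228] 28.72
0.2 0.2 [0.4003 0.1589 0.2015] [-5.3721 -7.1352 20.9678] [-1.36    1.1528 -0.0281] 28.97
0.3 0.3 [0.4003 0.1589 0.2015] [-5.1821 -7.2746 21.156 ] [-1.4019  1.0957 -0.0518] 29.22
0.4 0.4 [0.4003 0.1589 0.2015] [-5.9086 -7.5913 20.5331] [-1.3369  1.1083  0.0232] 29.47
0.5 0.5 [0.4004 0.1589 0.2015] [-5.9639 -7.3437 19.9384] [-1.2816  1.046   0.0342] 29.72
0.6 0.6 [0.4004 0.159  0.2015] [-5.7535 -6.2267 19.8423] [-1.3411  1.0867  0.0051] 29.97
0.7 0.7 [0.4004 0.159  0.2015] [-6.084  -6.8623 20.0165] [-1.2015  1.0572  0.0031] 30.22
0.8 0.8 [0.4004 0.159  0.2015] [-5.4559 -6.7387 19.8776] [-1.1909  1.0289 -0.0041] 30.47
0.9 0.9 [0.4005 0.1591 0.2015] [-5.2859 -6.2089 19.8028] [-1.1591  1.054   0.0163] 30.72
1.0 1.0 [0.4005 0.1591 0.2015] [-4.6533 -5.4715 19.6118] [-1.166   0.9831 -0.024 ] 30.97
1.1 1.1 [0.4005 0.1591 0.2015] [-4.3953 -6.2118 18.9474] [-1.1098  0.9997  0.0573] 31.22
1.2 1.2 [0.4006 0.1592 0.2015] [-5.2329 -5.6927 19.1949] [-1.114   0.9782  0.0082] 31.47
1.3 1.3 [0.4006 0.1592 0.2015] [-4.6453 -5.7177 19.9111] [-1.0827  0.8645  0.0126] 31.72
1.4 1.4 [0.4007 0.1592 0.2015] [-4.7536 -5.5155 19.2347] [-1.0704  0.9176  0.0337] 31.97
1.5 1.5 [0.4007 0.1592 0.2015] [-4.8403 -5.78   18.8564] [-1.0394  0.8024  0.0653] 32.22
1.54 1.54 [0.4007 0.1592 0.2015] [-4.243  -5.9392 18.5489] [-1.0855  0.823   0.1662] 32.47
[-3.8238 -5.0794 17.7759] [-1.0851  0.7805  0.1785] 119.66677907546845 [ 0.3751  0.0812  2.0596 -0.0007  0.9992  0.4717]
```

View pics/w4c.png

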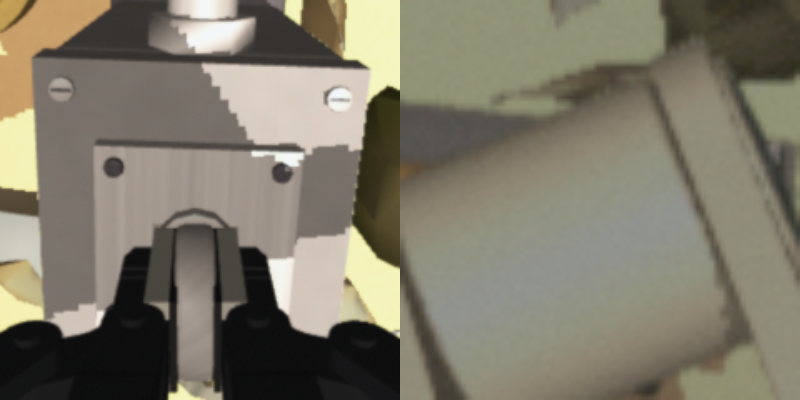

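The left half shows the key's bow turned about 90° and flush between the fingers, with the collar down at the plate near (195,215). The right half is just the arm blocking the view. I'll press a little further to confirm the stop by torque.

Run:
```python
from h import *
A=np.pi/2+YAW; C=[.4003,.159,.200]
for t in (1.56,1.58,1.60):
    bot.servo_line(C,down(A-t),.03); bot.dwell(.2)
    o=R.from_quat(bot.read_orientation()).as_matrix()[:,1]
    print(t,round(A-np.arctan2(o[1],o[0]),3),bot.read_position(),bot.read_wrist_force(),bot.read_ft_torque(),bot.read_grip_force(),bot.read_gripper_width())
w=snap("wrist","w5")
cv2.imwrite("pics/w5c.png",cv2.resize(w["frame"][220:380,230:400,::-1],(680,600),interpolation=2))
```

```text
1.56 1.56 [0.4008 0.1592 0.2015] [-4.6502 -4.5042 19.0402] [-0.8848  1.0412  0.2211] 119.83044892804344 0.00735489260136402
1.58 1.58 [0.4008 0.1592 0.2015] [-5.191  -4.892  18.3483] [-0.8222  1.0058  0.2828] 119.80836406676673 0.00744962044930218
1.6 1.599 [0.4008 0.1592 0.2015] [-4.7363 -5.0391 19.212 ] [-0.8552  1.0603  0.2673] 119.7972796555645 0.0074976137975310666
```

View pics/w5c.png

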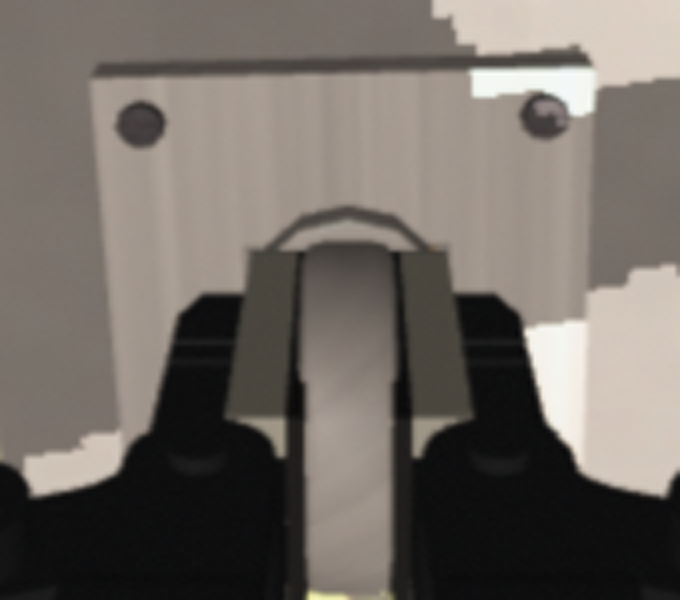

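The collar sits at plate height with the bow flush in the pads and turned. Torque has risen past the stop value, so I'll add a little margin, settle and hand in.

Run:
```python
from h import *
A=np.pi/2+YAW; C=[.4003,.159,.200]
bot.servo_line(C,down(A-1.63),.03); bot.dwell(.6)
print(bot.read_wrist_force(),bot.read_ft_torque(),bot.read_grip_force(),bot.read_joint_vel(),bot.read_time_s())
print(ticket.hand_in())
```

```text
[-4.1624 -4.6387 18.2505] [-0.934   1.006   0.2164] 119.76031015879137 [ 0.0013  0.0006 -0.0005  0.0002 -0.0005 -0.    ] 35.1167
the job is handed in; nothing more can be done
None
```

I handed the job in at 35 s with the valve open and the ring key home, gripped and held turned against its stop; I couldn't read the switch angle directly, so that rests on the tool angle, a wrist-torque rise past 1.5 rad and the wrist pictures, and no verdict came back.

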